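Open the push-and-turn tub of kettle descaler with one hand

TASK

Get the kettle descaler open. First slide the orange grip of the bottle clamp until both its jaws hold the square tub snugly, then press the blue safety cap down, turn it anticlockwise while it is pressed until it comes free, and lift it off. Finish while still holding the cap level, right above the open tub and about 6 cm over its mouth, with the tub left standing upright in the closed clamp and the mug, the glass and the flat tin left alone.

Things in the scene. Friction and masses are not known exactly. Their poses are not given: they have to be found in the camera images.
- clamp: One-handed bottle clamp, stuck firmly to the worktop: white base plate 112 mm (its x) by 226 mm (its y), top 12 mm over the worktop; a fixed grey V jaw to +y, a sliding grey V jaw to -y, both 54 mm high over the worktop. Origin on the worktop under the seat, where the tub's axis stands once clamped. z up; the sliding jaw moves along +y to close.
- jaw (a joint): How far the sliding jaw is pushed towards the fixed one, in m: 0 fully open, 0.045 when both jaws bear on the seated tub (it stops there against the tub; its track ends at 0.055). About 9 N of friction; it stays where it is left. Closing it pushes the tub onto the seat and squares it up.
- jaw_grip (a point): Centre of the top of the orange grip on the sliding jaw, 80 mm over the worktop: an upright block 24 mm (clamp x) by 20 mm (clamp y), clear beside it (clamp +-x) and behind it from 45 mm over the worktop up, in front (clamp +y) from 54 mm up. At jaw = 0.045 it lies 74 mm to -y of the clamp's origin.
- tub: White square tub of descaling tablets with a teal label, 56 x 56 mm, 114 mm high to its mouth, about 0.22 kg; origin at the centre of its underside, z up, x and y square to its sides. It stands loose on the clamp's base plate between the jaws, corners towards them (yaw about 45 degrees from the clamp's). Slippery: unless clamped it slews round with the cap.
- cap: Blue ribbed push-and-turn cap with two raised arrows, 52 mm in diameter, 21 mm high, 0.04 kg; origin at the centre of its underside, z up along its axis. Locked, its origin is 104.5 mm above the tub's and its x axis lies along the tub's x. It cannot turn clockwise. Its top lies about 138 mm over the worktop.
- cap_top (a point): Centre of the cap's top. The cap is sprung: pressed 4 mm (about 7 N) it unlocks, after 6.5 mm (about 9 N) it bottoms. Kept at least 4.5 mm down it turns anticlockwise seen from above (positive about z) past a catch, and is free to lift between 0.75 and 1.35 rad from locked (aim at 1.05; a stop follows).
- mug_1: Small white cup with a handle, 60 x 83 x 49 mm, a bystander; origin at the centre of its underside.
- glass_1: Small clear tumbler, 48 mm across, 61 mm high, a bystander; origin at the centre of its underside.
- tin_2: Flat round tin, 86 mm across, 40 mm high, a bystander; origin at the centre of its underside.
There are look-alikes about, which are no part of the job. What is meant by the cap is not green, and is the smaller of those in its own colour. What is shaped like the tub but purple is not meant.

How it is judged (in metres and radians):
On the way, in this order (a step that is already met when the one before it is completed fails the run):
1. the sliding jaw is pushed home: both jaws hold the tub on the seat (value of joint jaw above 0.0425 m and horizontal distance between tub and clamp below 0.004 m), for 0.2 s.
2. with the tub clamped, the cap is pressed down past its catch (value of joint jaw above 0.04 m and z of cap in the frame of tub below 0.1012 m), for 0.05 s.
3. with the tub clamped, the cap is turned free, still on the neck (value of joint jaw above 0.04 m and angle between the x axis of cap and the x axis of tub, either way round above 0.7 rad and z of cap in the frame of tub below 0.108 m), for 0.05 s.
At the end, for the whole second after the job is handed in: The fingers hold the cap still and level (within 0.3 rad), clear of the tub, its underside 30 to 120 mm over the tub's mouth and within 30 mm of the tub's axis; the tub stands upright on the clamp's seat (within 7 mm) with the jaw still closed (at least 0.040 m) (contact force between the fingers and cap above 1 N and z of cap in the frame of tub between 0.144 and 0.234 m and horizontal distance between cap and tub below 0.03 m and angle between cap's own z axis and vertical below 0.3 rad and linear speed of cap below 0.05 m/s and contact force between cap and tub below 0.1 N and value of joint jaw above 0.04 m and horizontal distance between tub and clamp below 0.007 m and height (world z) of tub below 0.017 m and angle between tub's own z axis and vertical below 0.1 rad); the arm keeps its last pose, push and grip.
It fails at once if the tub is tipped (angle between tub's own z axis and vertical above 0.3 rad).
It fails at once if the mug is moved (distance of mug_1 from where it was at the start of the episode above 0.02 m).
It fails at once if the glass is moved (distance of glass_1 from where it was at the start of the episode above 0.02 m).
It fails at once if the flat tin is moved (distance of tin_2 from where it was at the start of the episode above 0.02 m).
It also fails if it takes over 48 s, if anything falls off the work surface, if the arm or the gripper's body presses on something with over 40 N, if the wrist force passes 120 N, or if a joint passes its speed limit or range.

ROBOT

A 6-joint arm with a two-finger parallel gripper is mounted at the origin on a cart in front of the work surface, level with it; the furniture and walls round the work are solid. World frame = base frame: x ahead of the robot, y to its left, z up, the work surface at z = 0. Lengths are in mm, angles in degrees, forces in N, time in s.
With the tool pointing down it reaches from about 300 to 850 mm from the base axis. Payload 4.2 kg.
Tool frame: the origin (TCP) lies on the centre line of the jaws, within the pads' length; the fingertips stand 14 mm ahead of it and the grasp point (between the pads) lies 5 mm behind it; z points along the fingers, y is the line along which they close (so a half turn about z gives the same grasp; the last joint's range is limited). The gripper opens to 91 mm and grips with 3 to 60 N. Pads are 32 mm wide; open, the fingers measure 118 mm over their backs; the gripper's body (76 mm by 178 mm) begins 60 mm behind the grasp point.
Start: joints at [-75.802, 18.312, 89.639, -0, 72.044, -1.146], TCP at [152.153, -554.519, 227.976] pointing down, gripper open.
Joint ranges: [-177.97, 177.97], [-48.28, 115.42], [12.27, 149.76], [-77.06, 257.06], [2.81, 150.46], [-146.56, 146.56]. Speed limits (degrees/s): [147.25, 147.25, 180, 180, 180, 180].

INTERFACE

Orientations are given as [roll, pitch, yaw] about the fixed x, y, z axes, in that order (R = Rz(yaw) Ry(pitch) Rx(roll)).
In Python, from workcell import env gives the robot as it stands.
- The arm moves only by the tool arm_command, never from a script. Its argument "motion" is a list of rows, each an object with "offset": the shift along the tool's x, y, z in m, a list of three; "spin": the turn about the tool's z in rad. In form: [{"offset": [tx, ty, tz], "spin": spin}, ...]. A call has 1 to 5 rows; each row shifts and turns the commanded pose from where the row before left it, along the tool's axes as they then stand; what a row does not reach is not made up. A row lasts 1/8 s, in which the tool goes at most 62.5 mm and 10.7 degrees, less where a joint would pass 70% of its speed; a pose out of reach is approached as far as the arm can. A call with a gripper value outside its range is refused whole. "jaw" is the finger opening in m, from 0 to 0.0912, set as the call begins (left out, the last holds). The fingers move at their own pace and stop on an object; "newtons" is the grip in N (left out, the last holds). Time passes only in rows, so rows that do not move let the fingers close. It gives the time, the measured TCP pose, the force, the opening and the grip force at its end, in the units of the state.
- env.state(): the state, without advancing time (a new reading comes with each control period).
- env.grab_frame(name): name is "side" or "top"; returns (picture, depth): 384x512x3 uint8, blue, green, red; 384x512 float32, mm along the optical axis (not along the pixel's ray), 0 where there is no reading.
- env.camera_model(name): a dict with "fx", "fy", "cx", "cy" (pixels), "k1" (the pictures are not rectified: a ray, as slopes to the right and down, at radius r is drawn at 1 + k1 r^2 times it, then the intrinsics apply), "eye" and "rotation" of the camera in the world. Camera axes: x right, y down, z forward; pixel columns grow to the right and rows downward; lengths in mm; the calibration is good to about 2 mm. A picture is of the moment at which its call begins. camera_model takes no time and is no camera call.
- env.job_done(): hands the job in; it is judged then, once.
Trained networks look in the newest picture that a camera, given by its name, has taken for a name from the list of things; names that differ only in an ending like _2 or _b are one class to them, and where a whole thing is asked for, a point or a joint stands for the part that bears it (a point fixed in the world has none). Each returns a list of dicts, best first, with "score" (0 to 1); they miss things now and then, are a little off and sometimes report something else, mostly with a low value. They report only what shows in the picture. A call takes as long as a camera call. They do not tell look-alikes from the thing itself.
- env.boxes_of(camera, target): "bbox" ([left, top, right, bottom] in pixels, round what is visible of it).
- env.pinpoint(camera, target): "location" ([column, row] in pixels: a listed point, or the origin of a listed thing).
The state is a dict: "time_s": time; "qpos": joint angles; "qvel": joint speeds; "effort": joint torques, N m; "ee_pos": TCP position; "ee_rot": TCP orientation; "force": force on the tool from outside, world axes, zero at the start; "torque": the same for the moment, N m; "gripper_width": finger opening in mm; "gripper_force": force on a finger pad.
Only numpy, scipy, OpenCV 4.12 (cv2) and the standard library are available. Lean on these libraries where they do the work, as an engineer would, in place of code of your own. Each camera call takes 0.05 s, during which the arm holds its last target. There are 200 camera calls.

## Working session

There is one attempt and no reset: what is moved stays moved. The work goes in short steps, Python scripts to look and compute and a tool call to move; the robot and the scene stay as the last step left them, time stands still between calls to the robot, and variables do not carry over. Pictures are saved under pics/ and viewed, at most 10 in all, crops included, and the job is handed in when it is done.

Besides the shell and the picture viewer there is one more tool, called after "Request:" by a JSON object that holds its "name" and its "arguments". arm_command: Moves the arm, as the interface text tells. Its arguments: {"type":"object","properties":{"motion":{"type":"array"},"jaw":{"type":"number"},"newtons":{"type":"number"}},"required":["motion"]}

```bash
mkdir -p pics; cat > h.py <<'E'
import numpy as np, cv2
from workcell import env
def ray(n,px):
    m=env.camera_model(n); K=np.array([[m["fx"],0,m["cx"]],[0,m["fy"],m["cy"]],[0,0,1.]])
    p=cv2.undistortPoints(np.array([[px]],float),K,np.array([m["k1"],0,0,0,0.]))[0,0]
    return np.array(m["eye"],float),np.array(m["rotation"],float)@np.array([p[0],p[1],1.])
def at_z(n,px,z):
    e,d=ray(n,px); return e+d*(z-e[2])/d[2]
def at_d(n,px,depth):
    e,d=ray(n,px); return e+d*depth
E
python3 - <<'E'
from h import *
s=env.state();print(s)
for n in("top","side"):
    im,d=env.grab_frame(n);cv2.imwrite(f"pics/{n}0.png",im);np.save(f"{n}d.npy",d);print(n,env.camera_model(n))
    for t in("cap","cap_top","jaw_grip","clamp","tub"):
        print(t,[(round(r["score"],2),np.round(r["location"],1)) for r in env.pinpoint(n,t)][:4])
    for t in("mug_1","glass_1","tin_2"):
        print(t,[(round(r["score"],2),np.round(r["location"],1)) for r in env.pinpoint(n,t)][:3])
E
```

```text
{'time_s': 0.0, 'qpos': array([-7.58014524e+01,  1.83517740e+01,  8.97063397e+01, -3.05735112e-03,
        7.20432275e+01, -1.14642352e+00]), 'qvel': array([ 0.0507369 ,  0.03431582, -0.02450076,  0.0245304 ,  0.04641504,
        0.07315528]), 'effort': array([-1.46188762e-03, -4.12465310e+01, -2.31974548e+01,  7.25170271e-02,
        4.59424895e-02, -1.48037807e-04]), 'ee_pos': array([ 152.02516878, -554.04357711,  227.11937296]), 'ee_rot': array([-1.79898621e+02,  8.78583564e-04,  1.53459171e+01]), 'force': array([ 0.219563  , -0.91044879,  1.08753742]), 'torque': array([ 0.01564139, -0.07139448,  0.01758693]), 'gripper_force': 0.0, 'gripper_width': 90.99374025107373}
top {'fx': 411.8881782778792, 'fy': 411.8881782778792, 'cx': 256.28901803115343, 'cy': 190.47348288349104, 'k1': -0.13389096812819465, 'eye': array([ 279.19162406, -104.39115727, 1380.86596015]), 'rotation': array([-169.89030847,    0.91936045,  -91.4094527 ])}
cap [(0.73, array([228.2, 249.1])), (0.57, array([241. , 158.8])), (0.53, array([231.9, 192.5]))]
cap_top [(0.81, array([231.5, 192.9])), (0.67, array([242.7, 
[... 323 characters left out ...]
2911204, 'fy': 353.74576712911204, 'cx': 256.24625951101694, 'cy': 190.49586481512097, 'k1': 0.013058168566123686, 'eye': array([ 48.84737935, 570.4420074 , 537.45796333]), 'rotation': array([-119.51237576,   -0.87138507, -146.65667574])}
cap [(0.72, array([282.4, 259.1])), (0.53, array([229.7, 189.9]))]
cap_top [(0.78, array([195.4, 201.4])), (0.56, array([235. , 181.4])), (0.56, array([279.4, 252.6]))]
jaw_grip [(0.85, array([250.2, 185.4]))]
clamp [(0.56, array([229.8, 235.9]))]
tub [(0.58, array([313.9, 220.9])), (0.56, array([235.1, 232.1]))]
mug_1 [(0.68, array([202.5, 298. ])), (0.56, array([275.9, 164.5]))]
glass_1 [(0.84, array([328. , 189.5]))]
tin_2 [(0.62, array([274.3, 162.7]))]
```

View pics/top0.png

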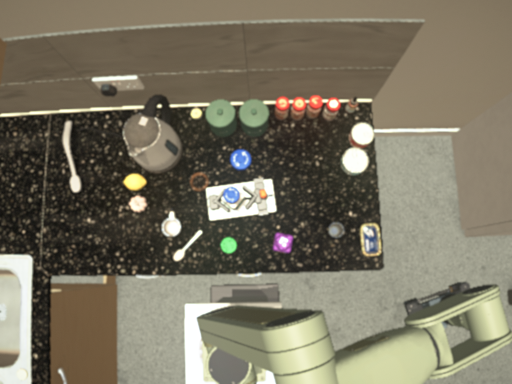

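View pics/side0.png

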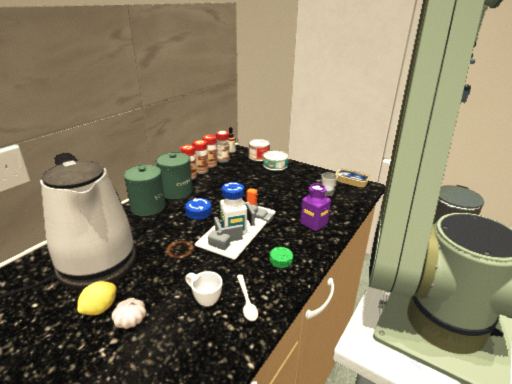

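Candidates in the top picture:
- Cap: small blue at (231,193) on the white tub, larger blue at (241,159) loose on the worktop, and green at (229,246).
- Tub: white at (233,200), purple at (283,243).

By the description, I choose the small blue cap on the white tub in the clamp, with the orange grip at (265,193). In the side picture the same cap is at (233,190). I'll check this in a close crop.

```bash
sed -i 's/np.array(m\["rotation"\],float)@/Rotation.from_euler("xyz",m["rotation"],degrees=True).as_matrix()@/; 1a from scipy.spatial.transform import Rotation' h.py
python3 - <<'E'
from h import *
t=cv2.imread("pics/top0.png");s=cv2.imread("pics/side0.png")
a=cv2.resize(t[170:230,195:285],(750,500)[:1]+(500,),interpolation=cv2.INTER_CUBIC)
cv2.imwrite("pics/tc.png",a)
b=cv2.resize(s[170:260,185:285],(660,594),interpolation=cv2.INTER_CUBIC);cv2.imwrite("pics/sc.png",b)
D=np.load("topd.npy");S=np.load("sided.npy")
for n,im,Dd in(("top",t,D),("side",s,S)):
    hsv=cv2.cvtColor(im,cv2.COLOR_BGR2HSV)
    for nm,lo,hi in(("blue",(105,120,60),(125,255,255)),("orange",(3,150,120),(14,255,255)),("green",(50,150,80),(75,255,255)),("purple",(130,100,50),(160,255,255))):
        k,l,st,c=cv2.connectedComponentsWithStats(cv2.inRange(hsv,lo,hi))
        for i in range(1,k):
            if st[i,4]>25:
                px=c[i];dd=np.median(Dd[l==i]);print(n,nm,st[i],px.round(1),dd,at_d(n,px,dd).round(1))
print("cap top",at_z("top",(231.5,192.9),138),at_z("side",(235,181.4),138))
print("grip",at_z("top",(265,193.4),80),at_z("side",(250.2,185.4),80))
print("clamp",at_z("top",(229.7,201.6),0),at_z("side",(229.8,235.9),0))
print("tub",at_z("top",(233.1,201.7),12),at_z("side",(235.1,232.1),12))
for p in[(173.5,223.9),(331.7,230.7),(355.5,161.4)]:print(at_z("top",p,0).round(0))
# white plate
ys,xs=np.mgrid[165:235,190:290];P=np.array([at_d("top",(x,y),D[y,x]) for x,y in zip(xs.ravel(),ys.ravel()) if D[y,x]>0])
q=P[(abs(P[:,2]-12)<5)];print(len(q))
m=((P[:,2]>7)&(P[:,2]<70));
r=cv2.minAreaRect(q[:,:2].astype(np.float32));print(r,cv2.boxPoints(r))
q=P[abs(P[:,2]-138)<6];print("captop",len(q),q.mean(0),(q.max(0)+q.min(0))/2,np.ptp(q,axis=0))
np.save("P.npy",P)
E
```

```text
top blue [230 149  22  21 250] [240.2 159.3] 1393.9022 [629.7 -36.9  28.2]
top blue [223 189  16  13  77] [231.2 194.3] 1261.2299 [491.3 -12.9 138.5]
top orange [309  95  14  14  91] [315.2 101.4] 1342.32 [ 798.9 -290.5  107.9]
top orange [276  96  14  13  54] [282.2 101.1] 1345.4214 [ 803.  -182.2  106.7]
top orange [292 103  15   8  44] [298.6 106.8] 1342.5624 [ 782.3 -235.2  105.3]
top purple [273 233  20  20 224] [282.7 242.9] 1288.0922 [ 341.8 -167.9   82.7]
side blue [221 182  24  17 286] [232.7 190.9] 820.096 [481.3   1.2 131.9]
side blue [185 197  27  23 429] [198.  209.1] 955.6076 [617.1 -21.5  20.6]
side orange [193 134  24  11  71] [205.1 138.8] 1183.5187 [ 799.  -270.8  102.3]
side orange [180 145  13   5  31] [185.8 147. ] 1114.668 [ 798.9 -178.1  104.3]
side orange [257 146  12  13  62] [262.  151.6] 1274.1648 [ 672.5 -429.2   32.1]
side orange [246 188  12  17 136] [251.6 196.6] 938.59326 [ 497.6 -102.5   60.9]
side orange [167 244   6  12  27] [169.  249.4] 839.13086 [ 5.782e+02  1.270e+02 -5.000e-01]
side green [269 247  24  21 372] [281.  257.3] 793.48474 [334.9  20.3  17.2]
side purple [300 183  31  48 951] [315.  207.7] 896.2155 [ 335.3 -148.9   60.3]
cap top [495.77972529 -13.71486855 138.        ] [497.82045201 -30.3232553  138.        ]
grip [ 501.32470596 -116.89331991   80.        ] [ 515.95880425 -122.53353793   80.        ]
clamp [490.02171359   2.903556     0.        ] [491.30532719   3.84028245   0.        ]
tub [487.54471552  -9.48570378  12.        ] [480.007817    -3.48834534  12.        ]
[419. 195.   0.]
[ 382. -338.    0.]
[ 619. -435.    0.]Traceback (most recent call last):
  File "<stdin>", line 20, in <module>
  File "h.py", line 11, in at_d
    e,d=ray(n,px); return e+d*depth
        ~~~^^^^^^
  File "h.py", line 5, in ray
    m=env.camera_model(n); K=np.array([[m["fx"],0,m["cx"]],[0,m["fy"],m["cy"]],[0,0,1.]])
ValueError: time passes only in moves, steps and waits
```

View pics/tc.png

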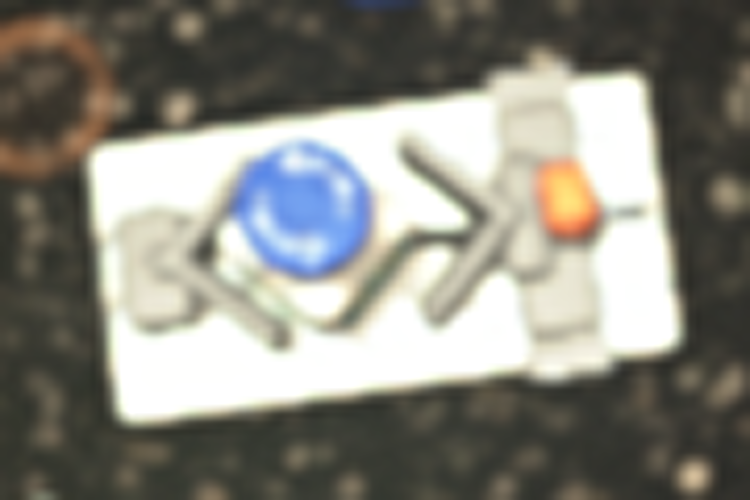

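View pics/sc.png

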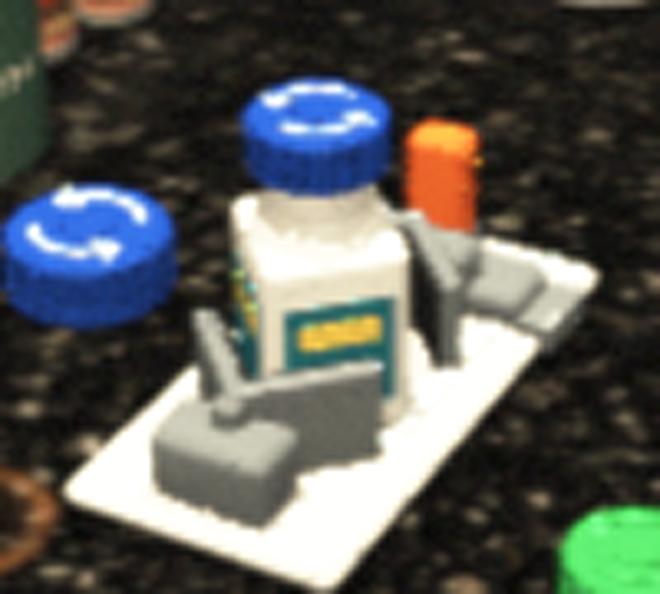

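The crops confirm the choice. The small blue arrowed cap at crop (303,208), top px (231.4,195), sits on the white teal-label tub between the grey jaws. The orange grip is at crop (568,200), px (263,194). The plate corners are at crop (90,150), (640,72), (680,350) and (122,422).

```bash
sed -i 's/m=env.camera_model(n);/m=cm(n);/; 2a import functools\ncm=functools.cache(lambda n:env.camera_model(n))' h.py
cat > m.py <<'E'
from h import *
D=np.load("topd.npy")
C=np.array([at_z("top",(195+x*.12-.44,170+y*.12-.44),12)[:2] for x,y in[(90,150),(640,72),(680,350),(122,422)]])
print(C.round(1),"len",np.linalg.norm(C[0]-C[1]),np.linalg.norm(C[3]-C[2]),np.linalg.norm(C[0]-C[3]),np.linalg.norm(C[1]-C[2]))
r=cv2.minAreaRect(C.astype(np.float32));print(r)
yv=(C[0]-C[1])+(C[3]-C[2]);print("plate +y dir deg",np.degrees(np.arctan2(yv[1],yv[0])),"center",C.mean(0))
t=cv2.imread("pics/top0.png");hsv=cv2.cvtColor(t,cv2.COLOR_BGR2HSV)
for nm,lo,hi,box in(("blue",(95,90,40),(130,255,255),(215,180,30,35)),("orange",(3,110,90),(20,255,255),(252,180,25,30))):
    x,y,w,h=box;m=cv2.inRange(hsv[y:y+h,x:x+w],lo,hi);v,u=np.nonzero(m);u=u+x;v=v+y
    P=np.array([at_d("top",(a,b),D[b,a]) for a,b in zip(u,v)]);print(nm,len(P),u.min(),u.max(),v.min(),v.max(),"z",np.percentile(P[:,2],[5,25,50,75,95]).round(0))
    q=P[P[:,2]>np.percentile(P[:,2],95)-8];print(q.mean(0).round(1),((q.max(0)+q.min(0))/2).round(1),np.ptp(q,axis=0).round(0))
E
python3 m.py
```

```text
[[ 538.6   84.1]
 [ 564.6 -140.6]
 [ 450.3 -153.1]
 [ 427.    71.6]] len 226.26018972092294 225.98121087367622 112.21124945007892 115.0279025825801
((495.1546936035156, -34.41239929199219), (115.02787017822266, 226.25543212890625), 6.252536296844482)
plate +y dir deg 96.26667840704182 center [495.13453331 -34.48459088]
blue 132 223 238 188 202 z [134. 136. 138. 140. 142.]
[487.9 -12.9 148.2] [395.2 -45.9 757.6] [ 232.  117. 1247.]
orange 41 260 266 190 198 z [62. 76. 80. 81. 85.]
[ 503.1 -109.5   81.3] [ 501.9 -110.5   81.9] [23. 19. 10.]
```

Request:
{"name": "arm_command", "arguments": {"motion": [{"offset": [0.0455, -0.0335, 0], "spin": 0}, {"offset": [0.0455, -0.0335, 0], "spin": 0}, {"offset": [0.0455, -0.0335, 0], "spin": 0}, {"offset": [0.0455, -0.0335, 0], "spin": 0}, {"offset": [0.0455, -0.0335, 0], "spin": 0}], "jaw": 0.06, "newtons": 30}}

```text
time_s: 1.52
ee_pos: [328.2, -331.4, 228.2]
ee_rot: [180.0, -0.0, 15.3]
force: [0.9, -0.2, -0.5]
gripper_width: 60.3
gripper_force: 0.0
```

Request:
{"name": "arm_command", "arguments": {"motion": [{"offset": [0.0455, -0.0335, 0], "spin": 0}, {"offset": [0.0455, -0.0335, 0], "spin": 0}, {"offset": [0.0455, -0.0335, 0], "spin": 0}, {"offset": [0.0455, -0.0335, 0], "spin": 0}, {"offset": [0.0455, -0.0335, 0], "spin": 0}]}}

```text
time_s: 2.15
ee_pos: [503.3, -109.5, 228.2]
ee_rot: [180.0, -0.0, 15.4]
force: [0.5, -1.2, -0.3]
gripper_width: 60.1
gripper_force: 0.0
```

Request:
{"name": "arm_command", "arguments": {"motion": [{"offset": [0, 0, 0], "spin": -0.1765}, {"offset": [0, 0, 0], "spin": -0.1765}, {"offset": [0, 0, 0], "spin": -0.1765}, {"offset": [0, 0, 0], "spin": -0.1765}, {"offset": [0, 0, 0], "spin": -0.1765}]}}

```text
time_s: 2.78
ee_pos: [502.3, -111.0, 228.0]
ee_rot: [180.0, 0.0, 66.2]
force: [-0.4, 0.2, 0.5]
gripper_width: 60.1
gripper_force: 0.0
```

Request:
{"name": "arm_command", "arguments": {"motion": [{"offset": [0, 0, 0.03], "spin": -0.1765}, {"offset": [0, 0, 0.03], "spin": -0.1765}, {"offset": [0, 0, 0.0], "spin": -0.1765}, {"offset": [0, 0, 0], "spin": 0}, {"offset": [0, 0, 0], "spin": 0}]}}

```text
time_s: 3.4
ee_pos: [502.7, -111.1, 168.4]
ee_rot: [179.9, 0.0, 96.1]
force: [-0.1, 0.1, -0.3]
gripper_width: 60.4
gripper_force: 0.0
```

```bash
python3 - <<'E'
from h import *
im,d=env.grab_frame("side");cv2.imwrite("pics/s1.png",cv2.resize(im[120:280,170:350],(675,600),interpolation=cv2.INTER_CUBIC))
def proj(n,P):
    m=cm(n);R=Rotation.from_euler("xyz",m["rotation"],degrees=True).as_matrix();p=R.T@(np.array(P)-m["eye"])
    K=np.array([[m["fx"],0,m["cx"]],[0,m["fy"],m["cy"]],[0,0,1.]]);return cv2.projectPoints(p[None],np.zeros(3),np.zeros(3),K,np.array([m["k1"],0,0,0,0.]))[0].ravel()
print("grip pred",proj("side",(502.5,-110,80)),"tip",proj("side",(502.7,-111,154)))
hsv=cv2.cvtColor(im,cv2.COLOR_BGR2HSV)[175:215,240:265];v,u=np.nonzero(cv2.inRange(hsv,(3,150,120),(20,255,255)));print(u.min()+240,u.max()+240,v.min()+175,v.max()+175)
E
```

```text
grip pred [251.74363198 188.66055146] tip [252.1571679 163.1337976]
246 257 189 204
```

View pics/s1.png

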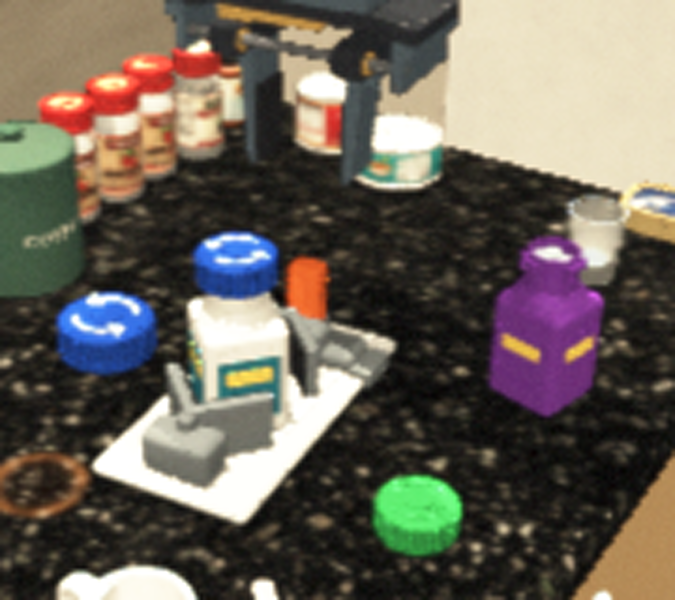

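The fingers straddle the orange grip: tips at crop x 260 and 355, grip at 308. The predicted column matches. I'll descend and grip.

Request:
{"name": "arm_command", "arguments": {"motion": [{"offset": [0, 0, 0.03], "spin": 0}, {"offset": [0, 0, 0.03], "spin": 0}, {"offset": [0, 0, 0.02], "spin": 0}, {"offset": [0, 0, 0.018], "spin": 0}, {"offset": [0, 0, 0], "spin": 0}]}}

```text
time_s: 4.08
ee_pos: [501.6, -110.9, 69.2]
ee_rot: [-179.9, -0.0, 96.2]
force: [-0.4, 0.1, -0.2]
gripper_width: 60.1
gripper_force: 0.0
```

Request:
{"name": "arm_command", "arguments": {"motion": [{"offset": [0, 0, 0], "spin": 0}, {"offset": [0, 0, 0], "spin": 0}, {"offset": [0, 0, 0], "spin": 0}, {"offset": [0, 0, 0], "spin": 0}], "jaw": 0.01, "newtons": 30}}

```text
time_s: 4.58
ee_pos: [501.8, -111.2, 70.3]
ee_rot: [-179.9, 0.0, 96.3]
force: [0.4, -1.3, 5.6]
gripper_width: 24.0
gripper_force: 30.0
```

Request:
{"name": "arm_command", "arguments": {"motion": [{"offset": [0.008, 0, 0], "spin": 0}, {"offset": [0.008, 0, 0], "spin": 0}, {"offset": [0.008, 0, 0], "spin": 0}, {"offset": [0.006, 0, 0], "spin": 0}, {"offset": [0.006, 0, 0], "spin": 0}]}}

```text
time_s: 5.2
ee_pos: [498.2, -78.1, 70.4]
ee_rot: [-180.0, 0.3, 96.4]
force: [-2.8, -28.8, 0.2]
gripper_width: 24.0
gripper_force: 30.0
```

Request:
{"name": "arm_command", "arguments": {"motion": [{"offset": [0.004, 0, 0], "spin": 0}, {"offset": [0.003, 0, 0], "spin": 0}, {"offset": [0.002, 0, 0], "spin": 0}, {"offset": [0, 0, 0], "spin": 0}]}}

```text
time_s: 5.7
ee_pos: [498.1, -76.7, 70.6]
ee_rot: [-180.0, 1.1, 96.8]
force: [-2.3, -40.8, -1.1]
gripper_width: 23.7
gripper_force: 30.0
```

```bash
python3 - <<'E'
from h import *
im,d=env.grab_frame("side");cv2.imwrite("pics/s2.png",cv2.resize(im[150:270,180:300],(600,600),interpolation=cv2.INTER_CUBIC))
t,d=env.grab_frame("top");cv2.imwrite("pics/t2.png",t)
print(env.state()["force"],env.state()["torque"])
E
```

```text
[ -3.1520404  -41.01553781  -1.64600267] [-7.19274134  0.44551828 -0.09060245]
```

View pics/s2.png

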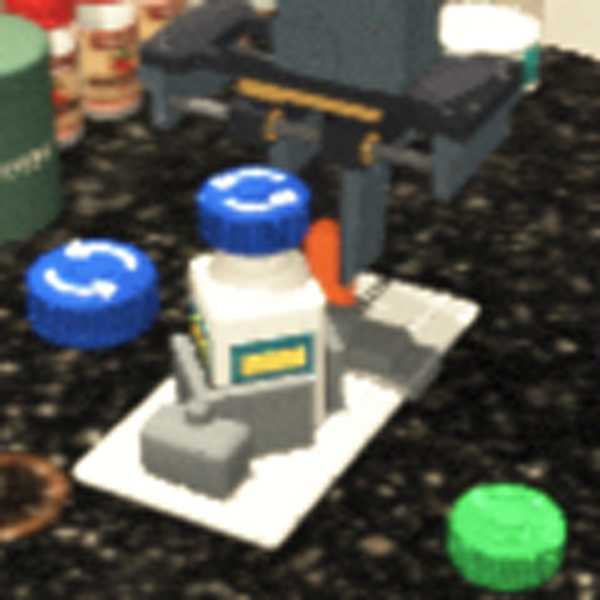

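The tub now appears to sit between both jaws, but the travel was only 35 mm at 41 N. I'll measure where the cap and jaws are.

```bash
python3 - <<'E'
from h import *
im,d=env.grab_frame("side")
def blue(im,d):
    hsv=cv2.cvtColor(im,cv2.COLOR_BGR2HSV);m=cv2.inRange(hsv,(100,100,50),(128,255,255));k,l,st,c=cv2.connectedComponentsWithStats(m[170:215,215:255])
    i=1+st[1:,4].argmax();print(st[i],c[i]+[215,170]);v,u=np.nonzero(l==i);top=v.min()+170;P=np.array([at_d("side",(a+215,b+170),d[b+170,a+215]) for a,b in zip(u,v)])
    P=P[abs(P[:,2]-128)<14];print(P.mean(0),np.percentile(P[:,2],95));return c[i]+[215,170]
a=blue(cv2.imread("pics/side0.png"),np.load("sided.npy"));b=blue(im,d)
print("cap by plane z=130:",at_z("side",a,130),at_z("side",b,130))
for t in("cap_top","jaw_grip","clamp","tub"):
    z={"cap_top":138,"jaw_grip":80,"clamp":0,"tub":12}[t]
    print(t,[(round(r["score"],2),np.round(r["location"],1),at_z("side",r["location"],z).round(1)) for r in env.pinpoint("side",t)][:3])
print(env.state()["ee_pos"],env.state()["force"])
E
```

```text
[  6  11  24  19 321] [232.61370717 190.31152648]
[ 4.82302601e+02 -2.40418706e-02  1.30993104e+02] 137.45105300371338
[  4  13  24  18 307] [230.2019544  192.06188925]
[481.89219962   8.82477761 130.84154288] 137.67897029560248
cap by plane z=130: [485.14941048  -3.51057226 130.        ] [484.80405381   6.28171573 130.        ]
cap_top [(0.97, array([198. , 203.1]), array([504.1,  94.9, 138. ])), (0.72, array([281.8, 253.8]), array([271.9, 139.3, 138. ])), (0.71, array([229.3, 185. ]), array([498.1,  -8.2, 138. ]))]
jaw_grip [(0.97, array([245.2, 194.8]), array([498.2, -73.6,  80. ]))]
clamp [(0.81, array([234.6, 237.5]), array([477.5,   2.3,   0. ]))]
tub [(0.92, array([312.9, 224.4]), array([ 334.1, -144.6,   12. ])), (0.76, array([230.7, 233.6]), array([485.3,   7.7,  12. ]))]
[498.11089113 -76.73794585  70.60682741] [ -3.17837186 -40.23025954  -1.54000333]
```

View pics/t2.png

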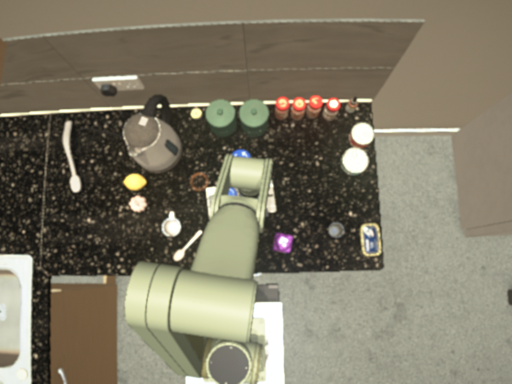

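```bash
cat >> h.py <<'E'
def proj(n,P):
    m=cm(n);R=Rotation.from_euler("xyz",m["rotation"],degrees=True).as_matrix();p=R.T@(np.array(P,float)-m["eye"])
    K=np.array([[m["fx"],0,m["cx"]],[0,m["fy"],m["cy"]],[0,0,1.]]);return cv2.projectPoints(p[None],np.zeros(3),np.zeros(3),K,np.array([m["k1"],0,0,0,0.]))[0].ravel()
E
python3 - <<'E'
from h import *
c=np.array([490,-3.2])
y=np.array([-.109,.994]);x=np.array([.994,.109])
for y0 in(-3.2,2):
  for a in(40,45,51.3,57):
    out=[]
    for k in(-1,0,1,2):
        th=np.radians(a+6.27-90*k+90-45+0) if 0 else np.radians(a+90*k)
        p=np.array([490,y0])+39.6*np.array([np.cos(th+np.pi/4),np.sin(th+np.pi/4)])
        q=proj("side",[*p,70]);out.append(((q-[180,150])*5).round(0))
    print(y0,a,out)
s=lambda P:((proj("side",P)-[180,150])*5).round(0)
print("cap c",s([490,-3.2,138]))
for o in(-3,3,8):
  print("origin",o,"plate +y end mid",s([490-.109*100,o+99.4,12]))
# scharr edges row profile at z~70 row
im=cv2.imread("pics/s2.png");print([tuple(im[300,i]) for i in range(170,350,6)])
E
```

```text
-3.2 40 [array([197., 279.]), array([200., 342.]), array([319., 336.]), array([310., 274.])]
-3.2 45 [array([193., 282.]), array([206., 344.]), array([324., 333.]), array([304., 271.])]
-3.2 51.3 [array([188., 286.]), array([214., 347.]), array([329., 328.]), array([297., 269.])]
-3.2 57 [array([184., 290.]), array([221., 349.]), array([332., 324.]), array([290., 267.])]
2 40 [array([191., 284.]), array([193., 347.]), array([313., 341.]), array([304., 278.])]
2 45 [array([186., 287.]), array([199., 350.]), array([317., 338.]), array([298., 276.])]
2 51.3 [array([181., 291.]), array([207., 352.]), array([322., 333.]), array([291., 273.])]
2 57 [array([177., 294.]), array([214., 354.]), array([326., 329.]), array([284., 272.])]
cap c [254. 184.]
origin -3 plate +y end mid [147. 518.]
origin 3 plate +y end mid [139. 526.]
origin 8 plate +y end mid [132. 531.]
[(np.uint8(22), np.uint8(28), np.uint8(28)), (np.uint8(28), np.uint8(35), np.uint8(39)), (np.uint8(50), np.uint8(63), np.uint8(72)), (np.uint8(87), np.uint8(105), np.uint8(105)), (np.uint8(149), np.uint8(172), np.uint8(170)), (np.u
[... 463 characters left out ...]
, (np.uint8(250), np.uint8(254), np.uint8(255)), (np.uint8(248), np.uint8(254), np.uint8(254)), (np.uint8(247), np.uint8(253), np.uint8(254)), (np.uint8(248), np.uint8(254), np.uint8(254)), (np.uint8(249), np.uint8(254), np.uint8(255)), (np.uint8(252), np.uint8(255), np.uint8(255)), (np.uint8(255), np.uint8(255), np.uint8(255)), (np.uint8(255), np.uint8(255), np.uint8(255)), (np.uint8(255), np.uint8(255), np.uint8(255)), (np.uint8(255), np.uint8(255), np.uint8(255)), (np.uint8(255), np.uint8(255), np.uint8(255)), (np.uint8(128), np.uint8(161), np.uint8(214)), (np.uint8(52), np.uint8(94), np.uint8(198)), (np.uint8(45), np.uint8(98), np.uint8(226)), (np.uint8(39), np.uint8(92), np.uint8(223))]
```

The tub edges at crop x 190, 215 and 325 match a squared tub (yaw 51°) at (490,-3). The grip-to-axis distance is 74 mm and the push stalls at 41 N, so the clamp is home. I'll ease off the push before releasing.

Request:
{"name": "arm_command", "arguments": {"motion": [{"offset": [-0.003, 0, 0], "spin": 0}, {"offset": [0, 0, 0], "spin": 0}]}}

```text
time_s: 6.3
ee_pos: [498.1, -76.8, 70.6]
ee_rot: [-180.0, 0.8, 96.6]
force: [-2.7, -28.3, 0.7]
gripper_width: 23.6
gripper_force: 30.0
```

Request:
{"name": "arm_command", "arguments": {"motion": [{"offset": [-0.003, 0, 0], "spin": 0}, {"offset": [0, 0, 0], "spin": 0}]}}

```text
time_s: 6.55
ee_pos: [498.1, -76.9, 70.5]
ee_rot: [-180.0, 0.5, 96.5]
force: [-2.7, -15.7, 2.2]
gripper_width: 23.6
gripper_force: 30.0
```

Request:
{"name": "arm_command", "arguments": {"motion": [{"offset": [-0.001, 0, 0], "spin": 0}, {"offset": [0, 0, 0], "spin": 0}]}}

```text
time_s: 6.8
ee_pos: [498.1, -76.9, 70.5]
ee_rot: [-180.0, 0.4, 96.4]
force: [-3.3, -14.0, 3.1]
gripper_width: 24.0
gripper_force: 30.0
```

Request:
{"name": "arm_command", "arguments": {"motion": [{"offset": [0, 0, 0], "spin": 0}, {"offset": [0, 0, 0], "spin": 0}, {"offset": [0, 0, 0], "spin": 0}], "jaw": 0.06}}

```text
time_s: 7.18
ee_pos: [498.2, -72.9, 69.9]
ee_rot: [180.0, -0.0, 96.3]
force: [-0.7, -1.3, 0.8]
gripper_width: 51.2
gripper_force: 0.0
```

Request:
{"name": "arm_command", "arguments": {"motion": [{"offset": [0, 0, -0.03], "spin": 0}, {"offset": [0, 0, -0.045], "spin": 0}, {"offset": [0, 0, -0.045], "spin": 0}, {"offset": [0.035, 0, 0], "spin": 0}, {"offset": [0.035, 0, 0], "spin": 0}], "jaw": 0.08}}

```text
time_s: 7.8
ee_pos: [490.7, -2.8, 190.6]
ee_rot: [179.9, -0.0, 96.2]
force: [1.1, -0.0, -0.7]
gripper_width: 79.7
gripper_force: 0.0
```

```bash
python3 - <<'E'
from h import *
for n in("side","top"):
    im,d=env.grab_frame(n);cv2.imwrite(f"pics/{n}3.png",im)
    for t,z in(("cap_top",138),("jaw_grip",80),("clamp",0),("tub",12)):
        print(n,t,[(round(r["score"],2),np.round(r["location"],1),at_z(n,r["location"],z).round(1)) for r in env.pinpoint(n,t)][:3])
im=cv2.imread("pics/side3.png");cv2.imwrite("pics/s3.png",cv2.resize(im[130:250,180:300],(600,600),interpolation=cv2.INTER_CUBIC))
s=env.state();print(s["ee_pos"],s["ee_rot"])
print(proj("side",(490,-3.2,138)),proj("side",[*s["ee_pos"][:2],s["ee_pos"][2]-14]),proj("side",(498,-76.8,80)))
E
```

```text
side cap_top [(0.82, array([197.5, 202.2]), array([507.4,  92.7, 138. ])), (0.76, array([230.6, 183.6]), array([499.8, -15.4, 138. ])), (0.21, array([231.7, 195. ]), array([465.5,  26. , 138. ]))]
side jaw_grip [(0.94, array([243.5, 197.2]), array([494.9, -61.2,  80. ]))]
side clamp [(0.96, array([231.6, 236.3]), array([486.6,   2.6,   0. ]))]
side tub [(0.93, array([314.9, 223.2]), array([ 332.2, -152.5,   12. ])), (0.65, array([231.9, 232.6]), array([485.3,   2.7,  12. ]))]
top cap_top [(0.58, array([242.9, 159.7]), array([599.6, -50.6, 138. ])), (0.52, array([229.5, 245.2]), array([336.4,  -5.3, 138. ]))]
top jaw_grip [(0.69, array([253.4, 189.1]), array([516.3, -80.1,  80. ]))]
top clamp [(0.94, array([229.2, 202.5]), array([487. ,   4.6,   0. ]))]
top tub [(0.77, array([282.1, 246.2]), array([ 334.5, -169.1,   12. ]))]
[490.62914771  -4.35410797 189.81445158] [-1.79990854e+02  8.54790229e-03  9.61844283e+01]
[230.79994628 186.79120396] [230.54745731 172.00226769] [245.9847094  194.31402241]
```

View pics/s3.png

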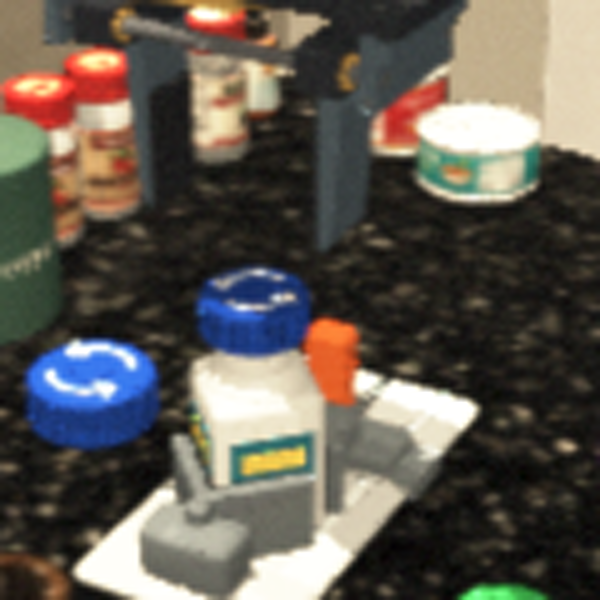

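Request:
{"name": "arm_command", "arguments": {"motion": [{"offset": [0, 0, 0.02], "spin": 0}, {"offset": [0, 0, 0.02], "spin": 0}, {"offset": [0, 0, 0.018], "spin": 0}, {"offset": [0, 0, 0], "spin": 0}]}}

```text
time_s: 8.8
ee_pos: [489.6, -4.1, 130.8]
ee_rot: [-179.8, -0.0, 96.2]
force: [1.1, 0.4, -0.5]
gripper_width: 79.9
gripper_force: 0.0
```

Request:
{"name": "arm_command", "arguments": {"motion": [{"offset": [0, 0, 0], "spin": 0}, {"offset": [0, 0, 0], "spin": 0}, {"offset": [0, 0, 0], "spin": 0}, {"offset": [0, 0, 0], "spin": 0}], "jaw": 0.03, "newtons": 45}}

```text
time_s: 9.3
ee_pos: [490.6, -3.8, 132.4]
ee_rot: [180.0, 0.0, 96.3]
force: [-0.2, -0.6, 3.1]
gripper_width: 51.5
gripper_force: 45.0
```

Request:
{"name": "arm_command", "arguments": {"motion": [{"offset": [0, 0, 0.003], "spin": 0}, {"offset": [0, 0, 0.003], "spin": 0}, {"offset": [0, 0, 0.001], "spin": 0}, {"offset": [0, 0, 0], "spin": 0}]}}

```text
time_s: 9.8
ee_pos: [490.7, -3.8, 125.9]
ee_rot: [180.0, 0.0, 96.3]
force: [-2.0, -0.9, 8.3]
gripper_width: 51.1
gripper_force: 45.0
```

Request:
{"name": "arm_command", "arguments": {"motion": [{"offset": [0, 0, 0.001], "spin": -0.1}, {"offset": [0, 0, 0], "spin": -0.1}, {"offset": [0, 0, 0], "spin": -0.1}, {"offset": [0, 0, 0], "spin": -0.1}, {"offset": [0, 0, 0], "spin": -0.1}]}}

```text
time_s: 10.42
ee_pos: [491.9, -3.2, 125.9]
ee_rot: [179.8, 0.1, 125.0]
force: [-2.5, 2.3, 12.3]
gripper_width: 51.5
gripper_force: 45.0
```

Request:
{"name": "arm_command", "arguments": {"motion": [{"offset": [0, 0, 0], "spin": -0.1}, {"offset": [0, 0, 0], "spin": -0.1}, {"offset": [0, 0, 0], "spin": -0.1}, {"offset": [0, 0, 0], "spin": -0.1}, {"offset": [0, 0, 0], "spin": -0.15}]}}

```text
time_s: 11.05
ee_pos: [492.6, -3.1, 125.9]
ee_rot: [179.8, 0.3, 156.6]
force: [-0.0, 2.9, 10.4]
gripper_width: 51.1
gripper_force: 45.0
```

```bash
python3 - <<'E'
from h import *
im,d=env.grab_frame("side");cv2.imwrite("pics/s4.png",cv2.resize(im[130:250,180:300],(600,600),interpolation=cv2.INTER_CUBIC))
s=env.state();print(s["ee_pos"],s["ee_rot"],s["force"],s["torque"])
E
```

```text
[492.65026804  -3.11198467 125.86880072] [179.81198052   0.27003116 156.85098227] [-0.4101354   2.21409435  9.94921234] [ 0.46326075 -0.11866142  0.03208399]
```

View pics/s4.png

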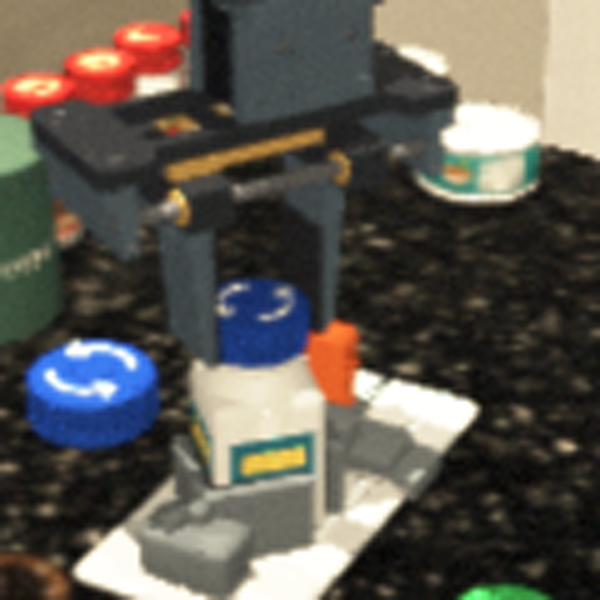

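The picture shows the cap gripped at crop (262,320), turned 60° from its start, with the tub still square in the clamp. I'll lift gently first.

Request:
{"name": "arm_command", "arguments": {"motion": [{"offset": [0, 0, -0.004], "spin": 0}, {"offset": [0, 0, -0.004], "spin": 0}, {"offset": [0, 0, -0.004], "spin": 0}]}}

```text
time_s: 11.48
ee_pos: [490.7, -3.5, 135.8]
ee_rot: [180.0, 0.0, 156.4]
force: [3.1, 1.5, -1.6]
gripper_width: 51.3
gripper_force: 45.0
```

Request:
{"name": "arm_command", "arguments": {"motion": [{"offset": [0, 0, -0.005], "spin": 0}, {"offset": [0, 0, -0.01], "spin": 0}, {"offset": [0, 0, -0.015], "spin": 0}, {"offset": [0, 0, -0.015], "spin": 0}, {"offset": [0, 0, -0.012], "spin": 0}]}}

```text
time_s: 12.1
ee_pos: [490.7, -3.8, 194.4]
ee_rot: [180.0, 0.1, 156.4]
force: [-0.4, -0.4, -0.9]
gripper_width: 51.3
gripper_force: 45.0
```

Request:
{"name": "arm_command", "arguments": {"motion": [{"offset": [0, 0, -0.008], "spin": 0}, {"offset": [0, 0, 0], "spin": 0}, {"offset": [0, 0, 0], "spin": 0}, {"offset": [0, 0, 0], "spin": 0}]}}

```text
time_s: 12.6
ee_pos: [490.2, -3.7, 200.4]
ee_rot: [-180.0, -0.1, 156.4]
force: [0.3, 0.3, -0.2]
gripper_width: 51.5
gripper_force: 45.0
```

```bash
python3 - <<'E'
from h import *
im,d=env.grab_frame("side");cv2.imwrite("pics/s5.png",cv2.resize(im[130:250,180:300],(600,600),interpolation=cv2.INTER_CUBIC))
s=env.state();print(s["time_s"],s["ee_pos"],s["ee_rot"],s["force"],s["gripper_width"],s["gripper_force"])
E
```

```text
12.65 [490.27001342  -3.6919997  200.44443279] [-1.79971516e+02 -5.62631335e-02  1.56408589e+02] [0.24120863 0.86658908 0.58243095] 50.98172354469553 44.99986019684002
```

View pics/s5.png

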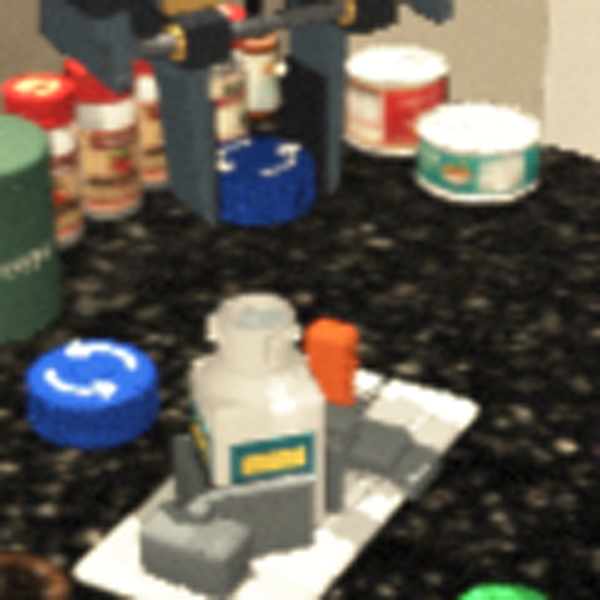

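The cap is held level at crop (265,180) over the open tub mouth at (253,310), about 58 mm up. The tub stands square in the closed clamp. I'll hand in.

```bash
python3 -c "
from workcell import env
print(env.job_done())"
```

```text
the job is handed in; nothing more can be done
None
```

I handed the job in at about 13 s of the 48 s allowed: the clamp is closed on the tub, and the cap is off, held level about 58 mm over the open mouth; the hand-in returned no verdict.

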